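# Set out sawn tube pieces for tack welding

## Task

Set out the sawn pieces at their stations for tacking: stand the tall slim square tube in the middle of the square base plate, the round tube in the middle of the round flange, and the low wide square tube on the steel strap, midway between its two stop blocks; then lay the small square cap plate centred on top of the tall tube. Keep the square pieces lined up with what they stand on, everything upright and let go, and leave the tape measure, the magnet and the nut where they lie.

Things in the scene. Friction and masses are not known exactly. Their poses are not given: they have to be found in the camera images.
- post_mid (a point): the tall slim square steel tube (dark, hollow, open ends): 40 x 40 mm outside, 4 mm wall, 80 mm high, about 0.3 kg, standing upright on the bench. The point is its centre, 40 mm above its foot; x and y are square to its faces, z up its length.
- squat_mid (a point): the low wide square steel tube (dark, hollow, open ends): 50 x 50 mm outside, 4 mm wall, 40 mm high, about 0.2 kg, standing upright on the bench. The point is its centre, 20 mm above its foot; x and y are square to its faces, z up.
- pipe_mid (a point): the round steel tube (dark, hollow, open ends): 48 mm outside diameter, 5 mm wall, 60 mm high, about 0.3 kg, standing upright on the bench. The point is its centre, 30 mm above its foot; z up its length.
- cap_mid (a point): the cap plate: a solid dark steel plate without holes, 50 x 50 x 10 mm, about 0.2 kg, lying flat on the bench. The point is its centre, 5 mm above its underside; x and y are square to its edges, z up.
- base_top (a point): the square base plate, fixed to the bench: dark steel 90 x 90 x 8 mm with a dark bolt hole near each corner. The point is the centre of its top face, 8 mm above the bench; x and y are square to its edges, z up.
- flange_top (a point): the round flange, fixed to the bench: dark steel disc of 90 mm diameter, 10 mm thick, with four dark bolt holes. The point is the centre of its top face, 10 mm above the bench; z up.
- strap_top (a point): the strap, fixed to the bench: flat dark steel bar 140 mm long (along its y), 50 mm wide (along its x), 6 mm thick, with a bright stop block across each end. Each block is 18 mm thick along y, 44 mm along x, and rises 24 mm above the strap (a screw head 4 mm more); the clear space between the blocks is 104 mm. The point is the middle of the strap's top face, 6 mm above the bench; z up.
- tape: bystander, loose, not to be moved: yellow tape measure, 44 x 46 x 28 mm high. Origin at the centre of its underside.
- magnet: bystander, loose, not to be moved: red T-shaped welding magnet, about 52 x 50 x 20 mm high. Origin at its underside, near the middle.
- nut: bystander, loose, not to be moved: large bright hexagon nut, 30 mm across the flats, 16 mm high. Origin at the centre of its underside.
There are look-alikes about, which are no part of the job. What is shaped like the part that bears cap_mid but purple, turquoise or white is not meant.

How it is judged (in metres and radians):
At the end, for the whole second after the job is handed in: Centred within: tall tube on base plate 12 mm, round tube on flange 12 mm, low tube on strap between the blocks 15 mm, cap plate on tall tube 10 mm; square pieces lined up within 0.26 rad (quarter turns equal); all level within 0.1 rad, at their resting height within 4 mm, still, released (horizontal distance between post_mid and base_top below 0.012 m and z of post_mid in the frame of base_top between 0.036 and 0.044 m and angle between each of post_mid, pipe_mid, squat_mid, cap_mid's own z axis and vertical below 0.1 rad and linear speed of each of post, pipe, squat, cap below 0.02 m/s and horizontal distance between pipe_mid and flange_top below 0.012 m and z of pipe_mid in the frame of flange_top between 0.026 and 0.034 m and horizontal distance between squat_mid and strap_top below 0.015 m and z of squat_mid in the frame of strap_top between 0.016 and 0.024 m and horizontal distance between cap_mid and post_mid below 0.01 m and z of cap_mid in the frame of post_mid between 0.041 and 0.049 m and (angle between the x axis of post_mid and the x axis of base_top, either way round below 0.26 rad or angle between the x axis of post_mid and the y axis of base_top, either way round below 0.26 rad) and (angle between the x axis of squat_mid and the x axis of strap_top, either way round below 0.26 rad or angle between the x axis of squat_mid and the y axis of strap_top, either way round below 0.26 rad) and (angle between the x axis of cap_mid and the x axis of post_mid, either way round below 0.26 rad or angle between the x axis of cap_mid and the y axis of post_mid, either way round below 0.26 rad)); the robot touches nothing.
It fails at once if the tape measure is moved by more than 20 mm (distance of tape from where it was at the start of the episode above 0.02 m).
It fails at once if the magnet is moved by more than 20 mm (distance of magnet from where it was at the start of the episode above 0.02 m).
It fails at once if the nut is moved by more than 20 mm (distance of nut from where it was at the start of the episode above 0.02 m).
It also fails if it takes over 102 s, if anything falls off the work surface, if the arm or the gripper's body presses on something with over 40 N, if the wrist force passes 120 N, or if a joint passes its speed limit or range.

## Robot

A 6-joint arm with a two-finger parallel gripper is mounted at the origin on the work surface. World frame = base frame: x ahead of the robot, y to its left, z up, the work surface at z = 0. Lengths are in m, angles in degrees, forces in N, time in s.
With the tool pointing down it reaches from about 0.35 to 0.875 m from the base axis. Payload 4.2 kg.
Tool frame: the origin (TCP) lies between the finger pads; the fingertips stand 19 mm ahead of it and the grasp point (between the pads) is the TCP; z points along the fingers, y is the line along which they close (so a half turn about z gives the same grasp; the last joint's range is limited). The gripper opens to 87 mm and grips with 3 to 60 N. Pads are 19 mm wide; open, the fingers measure 117 mm over their backs; the gripper's body (75 mm by 190 mm) begins 51 mm behind the grasp point.
Start: joints at [89.301, 22.042, 0.453, 0, -68.411, -14.817], TCP at [0.167, 0.602, 0.242] pointing down, gripper open.
Joint ranges: [-179.83, 179.83], [-69.29, 118.12], [-61.27, 80.66], [-181.25, 117.63], [-171.15, -9.14], [-177.46, 177.46]. Speed limits (degrees/s): [159.86, 159.86, 180, 180, 180, 180].

## Interface

Orientations are given as a 3x3 rotation matrix whose columns are the frame's x, y, z axes.
In Python, from station import r gives the robot as it stands.
- The arm moves only by the tool drive_tool, never from a script. Its argument "steps" is one flat list of numbers, 7 for each row, row after row: the turn, a rotation vector about the tool's x, y, z in rad, then the shift along the tool's x, y, z in m, then the opening, from 0 (shut) to 1 (fully open). A call has 1 to 10 rows; each row shifts and turns the commanded pose from where the row before left it, along the tool's axes as they then stand; what a row does not reach is not made up. A row lasts 1/12 s, in which the tool goes at most 41.7 mm and 7.16 degrees, less where a joint would pass 70% of its speed; a pose out of reach is approached as far as the arm can. A call is refused whole if a number of a shift passes 0.0417 or a number of a turn 0.125, either way. A call with a gripper value outside its range is refused whole. The fingers move at their own pace and stop on an object; the grip force is fixed at half the most. Time passes only in rows, so rows that do not move let the fingers close. It gives the time, the measured TCP pose, the force, the opening and the grip force at its end, in the units of the state.
- r.sense(): the state, without advancing time (a new reading comes with each control period).
- r.capture(name): name is "scene" or "side" or "wrist"; returns the picture (400x640x3 uint8, blue, green, red); there is no depth.
- r.camera_params(name): a dict with "camera_matrix" (3x3 intrinsics, pixels), "extrinsics" (4x4, takes a point from world to camera coordinates). Camera axes: x right, y down, z forward; pixel columns grow to the right and rows downward; lengths in m; the calibration is good to about 2 mm. A picture is of the moment at which its call begins: read the wrist's pose just before it. camera_params takes no time and is no camera call; for the wrist camera it gives the pose at the moment of the call.
- r.finish_job(): hands the job in; it is judged then, once.
The state is a dict: "time_s": time; "joints": joint angles; "joint_velocities": joint speeds; "effort": joint torques, N m; "tcp_pos": TCP position; "ee_rot": TCP orientation; "wrist_force": force on the tool from outside, world axes, zero at the start; "moment": the same for the moment, N m; "gripper_width": opening from 0.0 (shut) to 1.0 (fully open); "gripper_force": force on a finger pad.
Only numpy, scipy, OpenCV 4.12 (cv2) and the standard library are available. Lean on these libraries where they do the work, as an engineer would, in place of code of your own. Each camera call takes 0.05 s, during which the arm holds its last target. There are 200 camera calls.

## Working session

There is one attempt and no reset: what is moved stays moved. The work goes in short steps, Python scripts to look and compute and a tool call to move; the robot and the scene stay as the last step left them, time stands still between calls to the robot, and variables do not carry over. Pictures are saved under pics/ and viewed, at most 14 in all, crops included, and the job is handed in when it is done.

Besides the shell and the picture viewer there is one more tool, called after "Call:" as a command line: name --argument value ..., lists and objects as JSON in quotes. drive_tool: Moves the arm, as the interface text tells. Its arguments: {"type":"object","properties":{"steps":{"type":"array"}},"required":["steps"]}

```bash
mkdir -p pics; ls
python3 - <<'E'
from station import r
import cv2,numpy as np
np.set_printoptions(precision=4,suppress=True)
for n in("scene","side","wrist"):
    p=r.camera_params(n);print(n,p["camera_matrix"],p["extrinsics"])
    cv2.imwrite(f"pics/{n}0.png",r.capture(n))
print(r.sense())
E
```

```text
pics
scene [[393.8694   0.     316.4187]
 [  0.     393.8694 201.1647]
 [  0.       0.       1.    ]] [[-0.227   0.9739 -0.0022  0.1107]
 [ 0.7074  0.1633 -0.6877 -0.2851]
 [-0.6694 -0.1577 -0.726   1.1977]
 [ 0.      0.      0.      1.    ]]
side [[404.9596   0.     315.5294]
 [  0.     404.9596 196.291 ]
 [  0.       0.       1.    ]] [[ 0.7451 -0.6668  0.0152 -0.3831]
 [-0.4146 -0.481  -0.7725  0.243 ]
 [ 0.5224  0.5693 -0.6348  0.8378]
 [ 0.      0.      0.      1.    ]]
wrist [[343.2749   0.     314.8791]
 [  0.     343.2749 202.6682]
 [  0.       0.       1.    ]] [[-0.2673 -0.9636  0.0017  0.6244]
 [-0.9305  0.2586  0.2596 -0.031 ]
 [-0.2506  0.0678 -0.9657  0.3897]
 [ 0.      0.      0.      1.    ]]
{'time_s': 0.15, 'joints': array([ 89.3016,  22.0808,   0.3989,  -0.018 , -68.4132, -14.8172]), 'joint_velocities': array([-0.0739, -0.0636,  0.2383,  0.0741, -0.0048,  0.0255]), 'effort': array([ -0.0004, -39.1052,  18.7585,   4.2224,   0.0123,  -0.0001]), 'tcp_pos': array([0.1671, 0.6018, 0.2407]), 'ee_rot': array([[ 0.9635, -0.2676, -0.0003],
       [-0.2676, -0.9635, -0.0017],
       [ 0.0001,  0.0017, -1.    ]]), 'wrist_force': array([ 0.1013,  0.3386, -0.6265]), 'moment': array([-0.0566,  0.0398, -0.0034]), 'gripper_force': 0.0, 'gripper_width': 0.9971743490853349}
```

View pics/scene0.png

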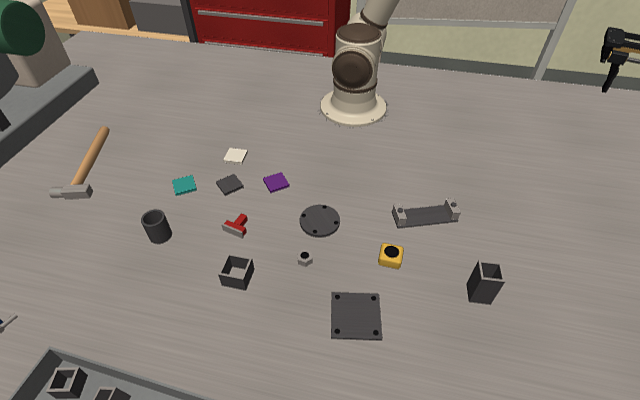

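View pics/side0.png

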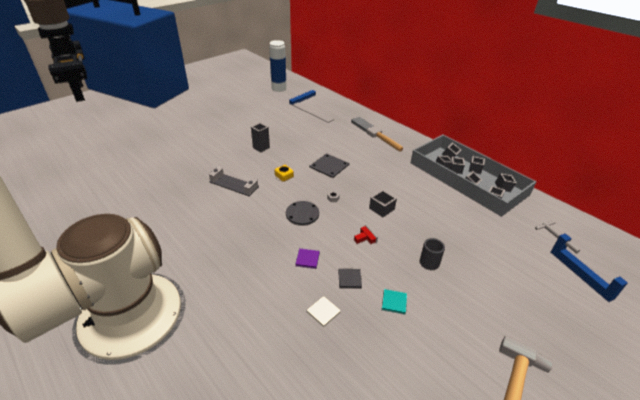

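View pics/wrist0.png

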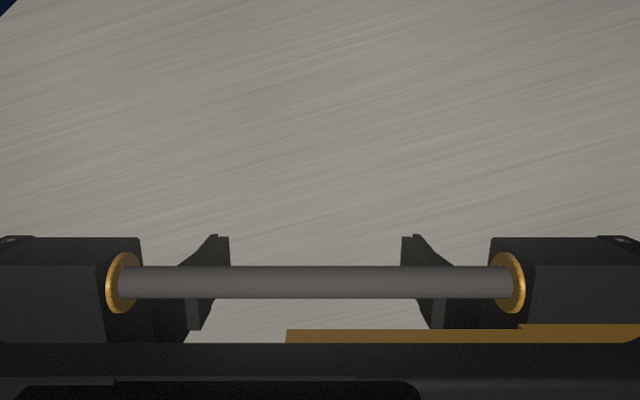

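```bash
cat > h.py <<'E'
import numpy as np,cv2
from station import r
np.set_printoptions(precision=4,suppress=True)
def cam(n):
    p=r.camera_params(n);E=np.array(p["extrinsics"]);return np.array(p["camera_matrix"]),E[:3,:3],E[:3,3]
def cast(c,uv,z):
    K,R,t=c;C=-R.T@t
    d=np.c_[np.asarray(uv,float).reshape(-1,2),np.ones(np.size(uv)//2)]@np.linalg.inv(K).T@R
    return (C+d*((z-C[2])/d[:,2])[:,None])[:,:2]
def hull(img,px,thr=85,tol=12):
    """convex hull of the dark blob nearest to px"""
    m=((img.max(2)<thr)*255).astype(np.uint8)
    m=cv2.morphologyEx(m,cv2.MORPH_CLOSE,np.ones((3,3)))
    cs,_=cv2.findContours(m,cv2.RETR_EXTERNAL,cv2.CHAIN_APPROX_NONE)
    cs=[c for c in cs if cv2.contourArea(c)>40]
    c=max(cs,key=lambda c:cv2.pointPolygonTest(c,px,True))
    return cv2.convexHull(c).reshape(-1,2)
def prism(c,hu,h,z0=0):
    """upright prism: far faces from hull on its top plane, near faces from hull on its foot plane"""
    C=(-c[1].T@c[2])[:2];T=cast(c,hu,z0+h);B=cast(c,hu,z0);best=None
    for a in np.radians(np.arange(-45,45,.5)):
        w=[];q=[]
        for u in(np.array([np.cos(a),np.sin(a)]),np.array([-np.sin(a),np.cos(a)])):
            s=np.sign(u@(T.mean(0)-C)); f=(s*T@u).max(); n=(s*B@u).min()
            w.append(f-n);q.append(s*(f+n)/2*u)
        if best is None or w[0]*w[1]<best[0]: best=(w[0]*w[1],sum(q),np.degrees(a),np.array(w))
    return best[1:]
E
cat > m.py <<'E'
from h import *
O={"post":((486,285),(260,138),.08),"squat":((237,275),(382,205),.04),"pipe":((157,230),(432,256),.06),"cap":((230,184),(349,278),.01),
"base":((356,315),(329,165),.008),"flange":((320,220),(302,212),.01),"strap":((427,216),(233,182),.006)}
S={n:(cam(n),cv2.imread(f"pics/{n}0.png")) for n in("scene","side")}
for o,(a,b,h) in O.items():
    for n,px in(("scene",a),("side",b)):
        c,im=S[n]; hu=hull(im,px); p=prism(c,hu,h); print(o,n,*p, len(hu))
for o,a,h in(("tape",(391,255),.028),("magnet",(236,225),.02),("nut",(305,258),.016)): print(o,cast(S["scene"][0],a,h/2))
s=cv2.resize(S["scene"][1][190:240,380:480],None,fx=7,fy=7,interpolation=cv2.INTER_CUBIC)
t=cv2.resize(S["side"][1][155:205,195:275],None,fx=5,fy=5,interpolation=cv2.INTER_CUBIC)
t=cv2.copyMakeBorder(t,0,0,0,s.shape[1]-t.shape[1],0); cv2.imwrite("pics/strap.png",np.vstack([s,t])[:600])
E
python3 m.py
```

```text
post scene [0.5775 0.3389] 5.0 [0.0368 0.0385] 13
post side [0.5755 0.3366] 7.499999999999999 [0.0281 0.0285] 14
squat scene [ 0.6475 -0.1222] 0.0 [0.0447 0.0461] 16
squat side [ 0.6446 -0.1242] 0.5 [0.0417 0.0428] 17
pipe scene [ 0.584  -0.3263] 13.0 [0.0411 0.045 ] 20
pipe side [ 0.5836 -0.3247] -12.000000000000002 [0.0382 0.0406] 20
cap scene [ 0.4035 -0.2382] -42.5 [0.0492 0.0474] 13
cap side [ 0.405  -0.2361] -41.5 [0.0437 0.0405] 6
base scene [0.6757 0.1169] 11.0 [0.0879 0.0891] 10
base side [0.675  0.1164] 11.0 [0.0812 0.0819] 13
flange scene [0.4672 0.002 ] 13.0 [0.0827 0.0876] 24
flange side [0.4682 0.0024] -42.0 [0.0798 0.0771] 20
strap scene [0.3908 0.2336] 21.5 [0.0607 0.1517] 12
strap side [0.4008 0.2337] 23.0 [0.0469 0.139 ] 11
tape [[0.5335 0.1671]]
magnet [[ 0.5266 -0.1723]]
nut [[ 0.5762 -0.0034]]
```

View pics/strap.png

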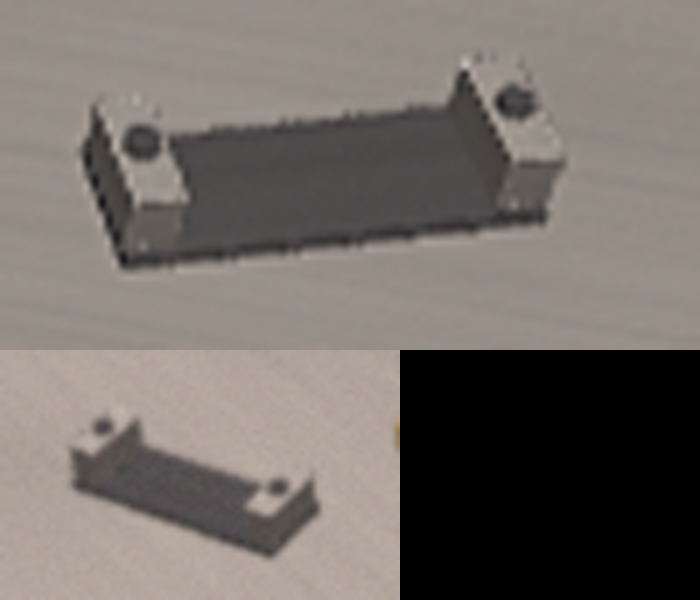

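```bash
cat >> h.py <<'E'
def to(x,y,z,a):
    """turn about tool z (rad), then tool-axis shift left after that turn"""
    s=r.sense();p=s["tcp_pos"];R=s["ee_rot"];a0=np.degrees(np.arctan2(R[1,0],R[0,0]))
    d=np.array([x,y,z])-p;b=np.radians(a)
    print("t",s["time_s"],"tcp",p,"yaw",a0,"w",s["gripper_width"],"tilt",R[:2,2])
    print(" turn z",np.radians(-((a-a0+180)%360-180))," shift",d[0]*np.cos(b)+d[1]*np.sin(b),d[0]*np.sin(b)-d[1]*np.cos(b),-d[2])
E
python3 - <<'E'
from h import *
for n,a in(("scene",[(400.3,210.3),(453.6,204.6)]),("side",[(215.6,170.2),(250.4,182.4)])):
    q=cast(cam(n),a,.034);d=q[1]-q[0];print(n,q,q.mean(0),np.linalg.norm(d),np.degrees(np.arctan2(d[1],d[0])))
c=cam("scene");print(cast(c,[(184,185),(276,182),(235,155)],.01))
to(.5765,.3378,.16,6)
E
```

```text
scene [[0.4243 0.1737]
 [0.3806 0.2873]] [0.4024 0.2305] 0.12171727258692158 111.04436984099539
side [[0.3775 0.2826]
 [0.4204 0.169 ]] [0.399  0.2258] 0.1214108600964235 -69.29714850108634
[[ 0.4362 -0.3407]
 [ 0.3761 -0.127 ]
 [ 0.3026 -0.2615]]
t 0.15 tcp [0.1671 0.6018 0.2407] yaw -15.522219228717526 w 0.9971743490853349 tilt [-0.0003 -0.0017]
 turn z -0.37563358787715523  shift 0.3795951893660635 0.30537506171972445 0.08072343417620736
```

Call:
drive_tool --steps '[0,0,-0.094,0,0,0,1,0,0,-0.094,0,0,0,1,0,0,-0.094,0,0,0,1,0,0,-0.094,0,0,0,1,0,0,0,0.027,0.0218,0.004,1,0,0,0,0.027,0.0218,0.004,1,0,0,0,0.027,0.0218,0.004,1,0,0,0,0.027,0.0218,0.004,1,0,0,0,0.027,0.0218,0.004,1,0,0,0,0.027,0.0218,0.004,1]'

```text
time_s: 0.98
tcp_pos: [0.343, 0.4879, 0.2171]
ee_rot: [[0.994, 0.105, -0.0], [0.105, -0.994, -0.0], [-0.0, 0.0, -1.0]]
wrist_force: [0.0, 0.2, 0.0]
gripper_width: 1.001
gripper_force: 0.0
```

Call:
drive_tool --steps '[0,0,0,0.027,0.0218,0.004,1,0,0,0,0.027,0.0218,0.004,1,0,0,0,0.027,0.0218,0.004,1,0,0,0,0.027,0.0218,0.004,1,0,0,0,0.027,0.0218,0.004,1,0,0,0,0.027,0.0218,0.004,1,0,0,0,0.027,0.0218,0.004,1,0,0,0,0.027,0.0218,0.004,1,0,0,0,0,0,0,1]'

```text
time_s: 1.73
tcp_pos: [0.5787, 0.3344, 0.1834]
ee_rot: [[0.995, 0.099, -0.001], [0.099, -0.995, -0.002], [-0.002, 0.002, -1.0]]
wrist_force: [0.3, 0.4, -1.0]
gripper_width: 0.999
gripper_force: 0.0
```

Run:
```python
from h import *
to(.5765,.3378,.055,6)
im=r.capture("wrist");cv2.imwrite("pics/w1.png",im)
```

```text
t 1.7333 tcp [0.5787 0.3344 0.1834] yaw 5.681987444620049 w 0.9994146741587562 tilt [-0.0013 -0.0024]
 turn z -0.00555036615406071  shift -0.0018294622117318736 -0.003594212512359308 0.12843525054969687
```

View pics/w1.png

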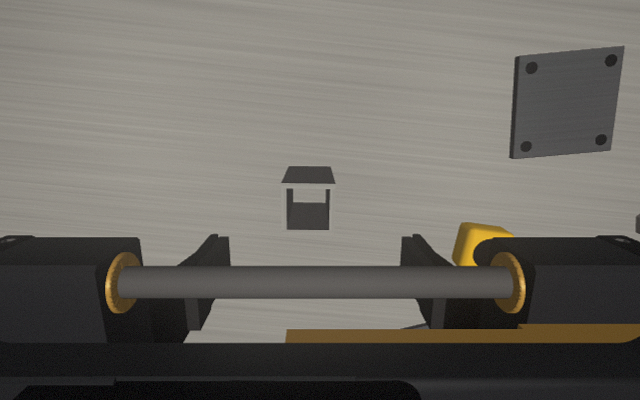

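Call:
drive_tool --steps '[0,0,0,-0.0018,-0.0036,0.005,1,0,0,0,0,0,0.02,1,0,0,0,0,0,0.025,1,0,0,0,0,0,0.025,1,0,0,0,0,0,0.025,1,0,0,0,0,0,0.018,1,0,0,0,0,0,0.01,1,0,0,0,0,0,0,1]'

```text
time_s: 2.45
tcp_pos: [0.5705, 0.3419, 0.0549]
ee_rot: [[0.994, 0.107, -0.004], [0.107, -0.994, -0.003], [-0.005, 0.003, -1.0]]
wrist_force: [-0.3, -0.9, -0.1]
gripper_width: 1.0
gripper_force: 0.0
```

Call:
drive_tool --steps '[0,0,0,0,0,0,0.3,0,0,0,0,0,0,0.3,0,0,0,0,0,0,0.3,0,0,0,0,0,0,0.3,0,0,0,0,0,0,0.3,0,0,0,0,0,0,0.3]'

```text
time_s: 2.95
tcp_pos: [0.5732, 0.3419, 0.0582]
ee_rot: [[0.994, 0.105, 0.001], [0.105, -0.994, 0.001], [0.001, -0.001, -1.0]]
wrist_force: [-0.8, -0.3, 0.3]
gripper_width: 0.629
gripper_force: 0.0
```

Call:
drive_tool --steps '[0,0,0,0,0,0,0.3,0,0,0,0,0,0,0.3,0,0,0,0,0,0,0.3,0,0,0,0,0,0,0.3,0,0,0,0,0,0,0.3,0,0,0,0,0,0,0.3]'

```text
time_s: 3.45
tcp_pos: [0.5729, 0.341, 0.0579]
ee_rot: [[0.994, 0.105, -0.0], [0.105, -0.994, -0.001], [-0.001, 0.001, -1.0]]
wrist_force: [-0.4, -5.4, 4.5]
gripper_width: 0.459
gripper_force: 30.0
```

Call:
drive_tool --steps '[0,0,0,0,0,-0.005,0.3,0,0,0,0,0,-0.02,0.3,0,0,0,0,0,-0.025,0.3,0,0,0,0,0,-0.025,0.3,0,0,0,0,0,-0.015,0.3,0,0,0,0,0,0,0.3,0,0,0,0,0,0,0.3,0,0,0,0,0,0,0.3]'

```text
time_s: 4.12
tcp_pos: [0.5717, 0.3415, 0.1452]
ee_rot: [[0.995, 0.105, -0.003], [0.105, -0.995, -0.001], [-0.004, 0.001, -1.0]]
wrist_force: [-0.7, 0.8, -3.4]
gripper_width: 0.459
gripper_force: 29.9
```

Run:
```python
from h import *
to(.675,.1167,.065,11)
s,d=r.capture("scene"),r.capture("side")
cv2.imwrite("pics/s2.png",np.hstack([cv2.resize(s[200:330,300:560],(400,200)),cv2.resize(d[80:200,220:380],(400,300))[:200]]))
cv2.imwrite("pics/scene2.png",s)
```

```text
t 4.1167 tcp [0.5717 0.3415 0.1452] yaw 6.001002018986937 w 0.45921258997524406 tilt [-0.0034 -0.0012]
 turn z -0.08724897406922716  shift 0.058534181396005254 0.24043191928689106 0.08021521655938474
```

View pics/s2.png

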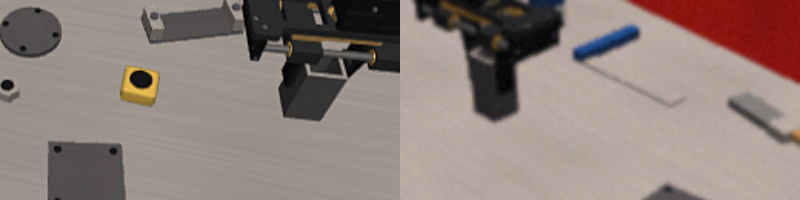

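Call:
drive_tool --steps '[0,0,-0.087,0,0,0,0.3,0,0,0,0.0035,0.015,0,0.3,0,0,0,0.0069,0.03,0,0.3,0,0,0,0.0069,0.03,0,0.3,0,0,0,0.0069,0.03,0,0.3,0,0,0,0.0069,0.03,0,0.3,0,0,0,0.0069,0.03,0,0.3,0,0,0,0.0069,0.03,0,0.3,0,0,0,0.0069,0.03,0,0.3,0,0,0,0.0035,0.015,0,0.3]'

```text
time_s: 5.05
tcp_pos: [0.6736, 0.1127, 0.1461]
ee_rot: [[0.982, 0.187, -0.002], [0.187, -0.982, -0.001], [-0.002, 0.001, -1.0]]
wrist_force: [1.8, 1.8, -3.2]
gripper_width: 0.457
gripper_force: 29.9
```

Call:
drive_tool --steps '[0,0,0,0,0,0.01,0.3,0,0,0,0,0,0.02,0.3,0,0,0,0,0,0.015,0.3,0,0,0,0,0,0,0.3,0,0,0,0,0,0,0.3,0,0,0,0,0,0,0.3]'

```text
time_s: 5.55
tcp_pos: [0.6735, 0.1173, 0.103]
ee_rot: [[0.981, 0.192, 0.001], [0.192, -0.981, -0.0], [0.001, 0.0, -1.0]]
wrist_force: [0.5, -0.5, -2.4]
gripper_width: 0.461
gripper_force: 29.9
```

Run:
```python
from h import *
to(.6716,.116,.066,11)
```

```text
t 5.55 tcp [0.6735 0.1173 0.103 ] yaw 11.058663997949678 w 0.4608184617969269 tilt [ 0.001  -0.0001]
 turn z 0.0010238799166051094  shift -0.002154644184238007 0.000902947415922527 0.037018023149797186
```

Call:
drive_tool --steps '[0,0,0,-0.002,0.001,0.008,0.3,0,0,0,0,0,0.012,0.3,0,0,0,0,0,0.009,0.3,0,0,0,0,0,0.005,0.3,0,0,0,0,0,0.002,0.3,0,0,0,0,0,0,0.3,0,0,0,0,0,0,0.3,0,0,0,0,0,0,0.3]'

```text
time_s: 6.22
tcp_pos: [0.6716, 0.1155, 0.0666]
ee_rot: [[0.982, 0.191, 0.001], [0.191, -0.982, 0.0], [0.001, -0.0, -1.0]]
wrist_force: [0.2, -0.8, -3.2]
gripper_width: 0.456
gripper_force: 30.0
```

Call:
drive_tool --steps '[0,0,0,0,0,0.001,0.3,0,0,0,0,0,0,0.3,0,0,0,0,0,0,0.6,0,0,0,0,0,0,1,0,0,0,0,0,0,1,0,0,0,0,0,0,1,0,0,0,0,0,0,1,0,0,0,0,0,0,1,0,0,0,0,0,0,1,0,0,0,0,0,0,1]'

```text
time_s: 7.05
tcp_pos: [0.6713, 0.1154, 0.0656]
ee_rot: [[0.982, 0.191, 0.0], [0.191, -0.982, 0.0], [0.0, -0.0, -1.0]]
wrist_force: [0.6, -0.1, -0.3]
gripper_width: 0.959
gripper_force: 0.0
```

Call:
drive_tool --steps '[0,0,0,0,0,-0.008,1,0,0,0,0,0,-0.02,1,0,0,0,0,0,-0.03,1,0,0,0,0,0,-0.03,1,0,0,0,0,0,-0.03,1,0,0,0,0,0,-0.02,1,0,0,0,0,0,0,1,0,0,0,0,0,0,1]'

```text
time_s: 7.72
tcp_pos: [0.6719, 0.1157, 0.206]
ee_rot: [[0.982, 0.191, 0.004], [0.191, -0.982, 0.002], [0.004, -0.001, -1.0]]
wrist_force: [-0.2, -0.3, -0.8]
gripper_width: 1.005
gripper_force: 0.0
```

Run:
```python
from h import *
to(.646,-.1232,.15,-90)
```

```text
t 7.7167 tcp [0.6719 0.1157 0.206 ] yaw 11.010749244325408 w 1.005200632557075 tilt [0.0038 0.0017]
 turn z 1.7629701542198526  shift 0.23887842097058176 0.025859932054142512 0.05595500098251757
```

Call:
drive_tool --steps '[0,0,0.096,0,0,0,1,0,0,0.096,0,0,0,1,0,0,0,-0.0032,0.03,0,1,0,0,0,-0.0032,0.03,0,1,0,0,0,-0.0032,0.03,0,1,0,0,0,-0.0032,0.03,0,1,0,0,0,-0.0032,0.03,0.01,1,0,0,0,-0.0032,0.03,0.01,1,0,0,0,-0.0032,0.03,0.01,1,0,0,0,-0.0032,0.029,0.01,1]'

```text
time_s: 8.55
tcp_pos: [0.6444, -0.125, 0.1616]
ee_rot: [[1.0, -0.0, -0.003], [-0.0, -1.0, 0.0], [-0.003, -0.0, -1.0]]
wrist_force: [0.2, -0.3, -0.0]
gripper_width: 1.002
gripper_force: 0.0
```

Call:
drive_tool --steps '[0,0,0,0,0,0.02,1,0,0,0,0,0,0.02,1,0,0,0,0,0,0.02,1,0,0,0,0,0,0.01,1,0,0,0,0,0,0,1,0,0,0,0,0,0,1,0,0,0,0,0,0,1]'

```text
time_s: 9.13
tcp_pos: [0.6465, -0.1235, 0.0945]
ee_rot: [[1.0, 0.001, 0.002], [0.001, -1.0, -0.0], [0.002, 0.0, -1.0]]
wrist_force: [-0.1, -0.8, 1.2]
gripper_width: 1.005
gripper_force: 0.0
```

Run:
```python
from h import *
to(.646,-.1232,.025,0)
s=r.capture("scene");c=cam("scene");cv2.imwrite("pics/scene3.png",s)
cv2.imwrite("pics/s3.png",np.hstack([cv2.resize(s[240:350,310:410],None,fx=4,fy=4),cv2.resize(s[200:310,200:290],None,fx=4,fy=4)]))
```

```text
t 9.1333 tcp [ 0.6465 -0.1235  0.0945] yaw 0.052797208937387034 w 1.004764597307525 tilt [ 0.0016 -0.0004]
 turn z 0.0009214851318208639  shift -0.0005091729218198449 -0.00027888160381328575 0.06952547605885956
```

View pics/s3.png

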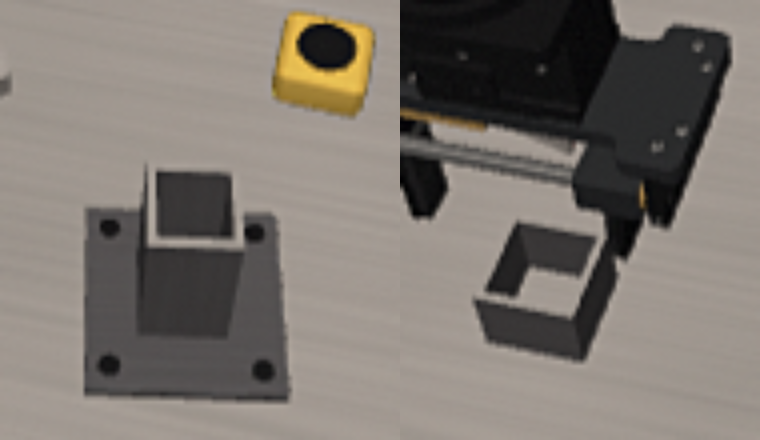

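Call:
drive_tool --steps '[0,0,0,0,0,0.01,1,0,0,0,0,0,0.02,1,0,0,0,0,0,0.02,1,0,0,0,0,0,0.014,1,0,0,0,0,0,0.005,1,0,0,0,0,0,0,0.7,0,0,0,0,0,0,0.4,0,0,0,0,0,0,0.4,0,0,0,0,0,0,0.4,0,0,0,0,0,0,0.4]'

```text
time_s: 10.02
tcp_pos: [0.6464, -0.1236, 0.0257]
ee_rot: [[1.0, 0.0, 0.002], [0.0, -1.0, 0.0], [0.002, -0.0, -1.0]]
wrist_force: [0.1, -0.1, -0.1]
gripper_width: 0.707
gripper_force: 0.0
```

Call:
drive_tool --steps '[0,0,0,0,0,0,0.4,0,0,0,0,0,0,0.4,0,0,0,0,0,0,0.4,0,0,0,0,0,0,0.4,0,0,0,0,0,0,0.4]'

```text
time_s: 10.43
tcp_pos: [0.646, -0.1235, 0.0251]
ee_rot: [[1.0, 0.0, 0.001], [0.0, -1.0, -0.0], [0.001, 0.0, -1.0]]
wrist_force: [-1.7, 1.0, 3.8]
gripper_width: 0.574
gripper_force: 30.0
```

Run:
```python
from h import *
c=cam("scene");f=lambda L,z:cast(c,np.array(L)/4+[310,240]-.4,z)
print("base",f([(110,228),(255,232),(109,364),(263,370)],.008).mean(0))
t=f([(146,165),(235,172),(243,245),(140,245)],.088);print("top",t,t.mean(0))
print("foot front",f([(137,332),(228,337)],.008))
to(.4,.229,.031,-69)
```

```text
base [0.6751 0.1175]
top [[0.6608 0.0929]
 [0.6556 0.1307]
 [0.6894 0.1387]
 [0.699  0.0973]] [0.6762 0.1149]
foot front [[0.6971 0.0996]
 [0.6902 0.1398]]
t 10.4333 tcp [ 0.646  -0.1235  0.0251] yaw 0.021371941240483576 w 0.5739776118085922 tilt [ 0.0008 -0.    ]
 turn z 1.2046501946182766  shift -0.41726658841975395 0.10336999392640533 -0.005854787357261911
```

Call:
drive_tool --steps '[0,0,0,0,0,-0.01,0.4,0,0,0,0,0,-0.02,0.4,0,0,0,0,0,-0.03,0.4,0,0,0.08,0,0,-0.03,0.4,0,0,0.12,0,0,-0.02,0.4,0,0,0.12,0,0,0,0.4,0,0,0.12,0,0,0,0.4,0,0,0.12,0,0,0,0.4,0,0,0.12,0,0,0,0.4,0,0,0.12,0,0,0,0.4]'

```text
time_s: 11.27
tcp_pos: [0.645, -0.1237, 0.1341]
ee_rot: [[0.692, -0.722, -0.002], [-0.722, -0.692, 0.0], [-0.001, 0.001, -1.0]]
wrist_force: [-0.1, -0.5, -1.5]
gripper_width: 0.576
gripper_force: 30.0
```

Call:
drive_tool --steps '[0,0,0.12,0,0,0,0.4,0,0,0.12,0,0,0,0.4,0,0,0.12,0,0,0,0.4,0,0,0.12,0,0,0,0.4,0,0,0.045,0,0,0,0.4,0,0,0,0,0,0,0.4]'

```text
time_s: 11.77
tcp_pos: [0.645, -0.1237, 0.134]
ee_rot: [[0.242, -0.97, -0.002], [-0.97, -0.242, 0.0], [-0.001, 0.002, -1.0]]
wrist_force: [-0.4, -0.2, -2.3]
gripper_width: 0.572
gripper_force: 30.0
```

Run:
```python
from h import *
to(.4,.229,.031,-69)
```

```text
t 11.7667 tcp [ 0.645  -0.1237  0.134 ] yaw -75.9662248540736 w 0.5724754747923 tilt [-0.0017  0.0002]
 turn z -0.12158356013784587  shift -0.4170699194398498 0.1023848944262237 0.10300352258743234
```

Call:
drive_tool --steps '[0,0,-0.121,0,0,0,0.4,0,0,0,-0.017,0.004,0,0.4,0,0,0,-0.035,0.0085,0,0.4,0,0,0,-0.035,0.0085,0,0.4,0,0,0,-0.035,0.0085,0,0.4,0,0,0,-0.035,0.0085,0,0.4,0,0,0,-0.035,0.0085,0,0.4,0,0,0,-0.035,0.0085,0,0.4,0,0,0,-0.035,0.0085,0,0.4,0,0,0,-0.035,0.0085,0,0.4]'

```text
time_s: 12.6
tcp_pos: [0.4706, 0.1287, 0.1347]
ee_rot: [[0.36, -0.933, -0.0], [-0.933, -0.36, -0.0], [-0.0, 0.0, -1.0]]
wrist_force: [0.5, 0.8, -2.1]
gripper_width: 0.574
gripper_force: 30.0
```

Call:
drive_tool --steps '[0,0,0,-0.035,0.0085,0,0.4,0,0,0,-0.035,0.0085,0,0.4,0,0,0,-0.035,0.0085,0,0.4,0,0,0,-0.015,0.0045,0,0.4,0,0,0,0,0,0.015,0.4,0,0,0,0,0,0.02,0.4,0,0,0,0,0,0,0.4,0,0,0,0,0,0,0.4,0,0,0,0,0,0,0.4]'

```text
time_s: 13.35
tcp_pos: [0.4015, 0.2292, 0.1003]
ee_rot: [[0.359, -0.933, 0.001], [-0.933, -0.359, 0.0], [-0.0, -0.001, -1.0]]
wrist_force: [-0.0, 1.0, -1.7]
gripper_width: 0.575
gripper_force: 30.0
```

Run:
```python
from h import *
to(.4,.229,.031,-69)
```

```text
t 13.35 tcp [0.4015 0.2292 0.1003] yaw -68.93785448237267 w 0.5751356846311271 tilt [0.0009 0.0004]
 turn z 0.0010846438979530597  shift -0.0003647673978135184 0.0014307117314724589 0.0692798515280561
```

Post estimate: on the base within about 2 mm. The low tube is now over the strap, so lower it and release.

Call:
drive_tool --steps '[0,0,0,0,0.001,0.015,0.4,0,0,0,0,0,0.02,0.4,0,0,0,0,0,0.018,0.4,0,0,0,0,0,0.01,0.4,0,0,0,0,0,0.005,0.4,0,0,0,0,0,0.001,0.4,0,0,0,0,0,0,0.4,0,0,0,0,0,0,0.4]'

```text
time_s: 14.02
tcp_pos: [0.4008, 0.2293, 0.0315]
ee_rot: [[0.359, -0.933, 0.002], [-0.933, -0.359, 0.002], [-0.001, -0.002, -1.0]]
wrist_force: [0.9, 0.4, -2.3]
gripper_width: 0.572
gripper_force: 30.0
```

Call:
drive_tool --steps '[0,0,0,0,0,0.0005,0.4,0,0,0,0,0,0,0.8,0,0,0,0,0,0,1,0,0,0,0,0,0,1,0,0,0,0,0,0,1,0,0,0,0,0,0,1,0,0,0,0,0,0,1,0,0,0,0,0,0,1]'

```text
time_s: 14.68
tcp_pos: [0.4, 0.2287, 0.03]
ee_rot: [[0.359, -0.933, -0.0], [-0.933, -0.359, -0.0], [0.0, 0.0, -1.0]]
wrist_force: [0.5, -0.2, 0.4]
gripper_width: 0.974
gripper_force: 0.0
```

Call:
drive_tool --steps '[0,0,0,0,0,-0.01,1,0,0,0,0,0,-0.02,1,0,0,0,0,0,-0.03,1,0,0,0,0,0,-0.04,1,0,0,0,0,0,-0.04,1,0,0,0,0,0,-0.02,1,0,0,0,0,0,0,1,0,0,0,0,0,0,1]'

```text
time_s: 15.35
tcp_pos: [0.4001, 0.229, 0.1912]
ee_rot: [[0.359, -0.934, 0.002], [-0.934, -0.359, 0.003], [-0.002, -0.003, -1.0]]
wrist_force: [-0.2, 0.1, -0.8]
gripper_width: 1.002
gripper_force: 0.0
```

Run:
```python
from h import *
to(.5838,-.3255,.13,-60)
```

```text
t 15.35 tcp [0.4001 0.229  0.1912] yaw -68.98838200223003 w 1.0021115527272633 tilt [0.0018 0.0027]
 turn z -0.15687686036591425  shift 0.5720395578531117 0.11818939974016263 0.06116985330479641
```

Call:
drive_tool --steps '[0,0,0,0.018,0.001,0,1,0,0,0,0.0365,0.0017,0,1,0,0,0,0.0365,0.0017,0,1,0,0,0,0.0365,0.0017,0,1,0,0,0,0.0365,0.0017,0,1,0,0,0,0.0365,0.0017,0,1,0,0,0,0.0365,0.0017,0,1,0,0,0,0.0365,0.0017,0,1,0,0,0,0.0365,0.0017,0,1,0,0,0,0.0365,0.0017,0,1]'

```text
time_s: 16.18
tcp_pos: [0.5082, -0.1024, 0.1879]
ee_rot: [[0.359, -0.933, -0.004], [-0.934, -0.359, 0.0], [-0.002, 0.004, -1.0]]
wrist_force: [1.2, 0.9, 0.3]
gripper_width: 1.001
gripper_force: 0.0
```

Call:
drive_tool --steps '[0,0,0,0.0365,0.0017,0,1,0,0,0,0.0365,0.0017,0,1,0,0,0,0.0365,0.0017,0,1,0,0,0,0.0365,0.0017,0,1,0,0,0,0.0365,0.0017,0,1,0,0,0,0.0365,0.0017,0,1,0,0,0,0.018,0.001,0,1,0,0,0,0,0,0.03,1,0,0,0,0,0,0.03,1,0,0,0,0,0,0,1]'

```text
time_s: 17.02
tcp_pos: [0.5784, -0.3242, 0.1204]
ee_rot: [[0.356, -0.934, -0.016], [-0.934, -0.356, 0.008], [-0.013, 0.012, -1.0]]
wrist_force: [-1.5, 0.2, -2.1]
gripper_width: 1.001
gripper_force: 0.0
```

Call:
drive_tool --steps '[0,0,0,0,0,0,1,0,0,0,0,0,0,1]'

```text
time_s: 17.18
tcp_pos: [0.5841, -0.326, 0.1304]
ee_rot: [[0.36, -0.933, -0.0], [-0.933, -0.36, -0.001], [0.001, 0.001, -1.0]]
wrist_force: [0.6, 0.2, 0.5]
gripper_width: 1.0
gripper_force: 0.0
```

Run:
```python
from h import *
to(.5838,-.3255,.04,-69)
s=r.capture("scene");cv2.imwrite("pics/scene4.png",s)
q=cv2.resize(s[190:240,380:480],None,fx=4,fy=4,interpolation=cv2.INTER_CUBIC)
cv2.imwrite("pics/s4.png",np.hstack([q,cv2.resize(s[150:250,100:250],(300,200))]))
```

```text
t 17.1833 tcp [ 0.5841 -0.326   0.1304] yaw -68.91994738798844 w 1.0000955500916202 tilt [-0.0003 -0.0009]
 turn z 0.001397181654423467  shift -0.0005704517350797779 0.00011523621137046663 0.09037358734533404
```

View pics/s4.png

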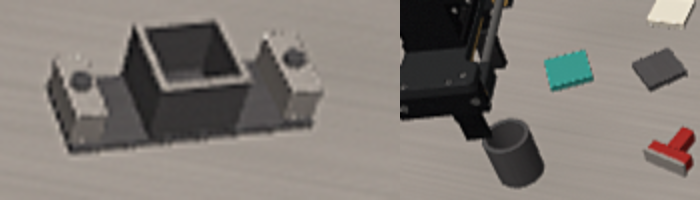

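Call:
drive_tool --steps '[0,0,0,0,0,0.01,1,0,0,0,0,0,0.025,1,0,0,0,0,0,0.025,1,0,0,0,0,0,0.02,1,0,0,0,0,0,0.01,1,0,0,0,0,0,0,1,0,0,0,0,0,0,0.7,0,0,0,0,0,0,0.4,0,0,0,0,0,0,0.4,0,0,0,0,0,0,0.4]'

```text
time_s: 18.07
tcp_pos: [0.5846, -0.3261, 0.0417]
ee_rot: [[0.359, -0.933, 0.003], [-0.933, -0.359, -0.001], [0.002, -0.002, -1.0]]
wrist_force: [0.8, 0.1, 0.5]
gripper_width: 0.78
gripper_force: 0.0
```

Call:
drive_tool --steps '[0,0,0,0,0,0,0.4,0,0,0,0,0,0,0.4,0,0,0,0,0,0,0.4,0,0,0,0,0,0,0.4,0,0,0,0,0,0,0.4,0,0,0,0,0,0,0.4]'

```text
time_s: 18.57
tcp_pos: [0.5841, -0.3259, 0.0405]
ee_rot: [[0.359, -0.933, 0.001], [-0.933, -0.359, -0.0], [0.001, -0.001, -1.0]]
wrist_force: [0.7, 0.3, 2.3]
gripper_width: 0.548
gripper_force: 30.0
```

Call:
drive_tool --steps '[0,0,0,0,0,-0.01,0.4,0,0,0,0,0,-0.02,0.4,0,0,0,0,0,-0.03,0.4,0,0,0,0,0,-0.03,0.4,0,0,0,0,0,-0.02,0.4,0,0,0,0,0,0,0.4,0,0,0,0,0,0,0.4]'

```text
time_s: 19.15
tcp_pos: [0.5836, -0.3257, 0.151]
ee_rot: [[0.358, -0.934, 0.002], [-0.934, -0.358, 0.0], [0.0, -0.002, -1.0]]
wrist_force: [-0.6, 0.4, -4.0]
gripper_width: 0.547
gripper_force: 30.0
```

Run:
```python
from h import *
to(.4677,.0022,.05,-69)
```

```text
t 19.15 tcp [ 0.5836 -0.3257  0.151 ] yaw -69.00294145963676 w 0.5473416190210582 tilt [0.0015 0.0003]
 turn z -5.133815547595638e-05  shift -0.3476390822113491 -0.009329495131959104 0.10096861333406139
```

Call:
drive_tool --steps '[0,0,0,-0.016,-0.0003,0,0.4,0,0,0,-0.0368,-0.001,0,0.4,0,0,0,-0.0368,-0.001,0,0.4,0,0,0,-0.0368,-0.001,0,0.4,0,0,0,-0.0368,-0.001,0,0.4,0,0,0,-0.0368,-0.001,0,0.4,0,0,0,-0.0368,-0.001,0,0.4,0,0,0,-0.0368,-0.001,0,0.4,0,0,0,-0.0368,-0.001,0,0.4,0,0,0,-0.0368,-0.001,0,0.4]'

```text
time_s: 19.98
tcp_pos: [0.4651, 0.0025, 0.1481]
ee_rot: [[0.358, -0.934, -0.005], [-0.934, -0.358, -0.001], [-0.001, 0.005, -1.0]]
wrist_force: [0.9, 1.1, -2.0]
gripper_width: 0.547
gripper_force: 30.0
```

Call:
drive_tool --steps '[0,0,0,0,0,0.01,0.4,0,0,0,0,0,0.02,0.4,0,0,0,0,0,0.02,0.4,0,0,0,0,0,0.01,0.4,0,0,0,0,0,0,0.4,0,0,0,0,0,0,0.4,0,0,0,0,0,0,0.4]'

```text
time_s: 20.57
tcp_pos: [0.4677, 0.0014, 0.0899]
ee_rot: [[0.359, -0.933, -0.001], [-0.933, -0.359, -0.0], [0.0, 0.001, -1.0]]
wrist_force: [-0.3, 0.2, -2.2]
gripper_width: 0.549
gripper_force: 30.0
```

Run:
```python
from h import *
to(.4677,.0022,.0505,-69)
```

```text
t 20.5667 tcp [0.4677 0.0014 0.0899] yaw -68.97591684545773 w 0.5491890927544278 tilt [-0.0006 -0.0003]
 turn z 0.0004203303410292036  shift -0.0007259045586853033 -0.0002511069922472257 0.03944263904568224
```

Call:
drive_tool --steps '[0,0,0,-0.0007,0,0.01,0.4,0,0,0,0,0,0.014,0.4,0,0,0,0,0,0.01,0.4,0,0,0,0,0,0.005,0.4,0,0,0,0,0,0,0.4,0,0,0,0,0,0,0.4]'

```text
time_s: 21.07
tcp_pos: [0.4681, 0.0023, 0.0516]
ee_rot: [[0.359, -0.933, 0.001], [-0.933, -0.359, 0.0], [0.0, -0.001, -1.0]]
wrist_force: [0.7, 0.4, -2.7]
gripper_width: 0.552
gripper_force: 30.0
```

Call:
drive_tool --steps '[0,0,0,0,0,0.001,0.4,0,0,0,0,0,0,0.4,0,0,0,0,0,0,0.8,0,0,0,0,0,0,1,0,0,0,0,0,0,1,0,0,0,0,0,0,1,0,0,0,0,0,0,1,0,0,0,0,0,0,1,0,0,0,0,0,0,1]'

```text
time_s: 21.82
tcp_pos: [0.4676, 0.0023, 0.0501]
ee_rot: [[0.359, -0.933, 0.0], [-0.933, -0.359, 0.0], [0.0, -0.0, -1.0]]
wrist_force: [-1.0, -0.3, 0.2]
gripper_width: 0.964
gripper_force: 0.0
```

Call:
drive_tool --steps '[0,0,0,0,0,-0.01,1,0,0,0,0,0,-0.02,1,0,0,0,0,0,-0.03,1,0,0,0,0,0,-0.03,1,0,0,0,0,0,-0.03,1,0,0,0,0,0,-0.01,1,0,0,0,0,0,0,1,0,0,0,0,0,0,1]'

```text
time_s: 22.48
tcp_pos: [0.4673, 0.0023, 0.1802]
ee_rot: [[0.358, -0.934, 0.001], [-0.934, -0.358, 0.001], [-0.0, -0.001, -1.0]]
wrist_force: [0.3, 0.6, 0.1]
gripper_width: 1.001
gripper_force: 0.0
```

Run:
```python
from h import *
to(.404,-.2372,.1,-42)
```

```text
t 22.4833 tcp [0.4673 0.0023 0.1802] yaw -68.99361892128368 w 1.0010865477343696 tilt [0.0007 0.0008]
 turn z -0.4711275272050403  shift 0.11319793422437521 0.2203645833227616 0.08018016565283181
```

Call:
drive_tool --steps '[0,0,-0.118,0,0,0,1,0,0,-0.118,0,0,0,1,0,0,-0.118,0,0,0,1,0,0,-0.117,0,0,0,1,0,0,0,0.0188,0.0367,0,1,0,0,0,0.0188,0.0367,0,1,0,0,0,0.0188,0.0367,0,1,0,0,0,0.0188,0.0367,0,1,0,0,0,0.0188,0.0367,0,1,0,0,0,0.0188,0.0367,0,1]'

```text
time_s: 23.32
tcp_pos: [0.4022, -0.2382, 0.1783]
ee_rot: [[0.744, -0.669, -0.004], [-0.669, -0.744, 0.001], [-0.003, 0.002, -1.0]]
wrist_force: [1.3, 0.0, 0.4]
gripper_width: 0.998
gripper_force: 0.0
```

Call:
drive_tool --steps '[0,0,0,0,0,0.02,1,0,0,0,0,0,0.03,1,0,0,0,0,0,0.03,1,0,0,0,0,0,0,1,0,0,0,0,0,0,1,0,0,0,0,0,0,1]'

```text
time_s: 23.82
tcp_pos: [0.4046, -0.237, 0.1004]
ee_rot: [[0.744, -0.668, -0.0], [-0.668, -0.744, -0.0], [0.0, 0.0, -1.0]]
wrist_force: [0.6, -0.1, -0.2]
gripper_width: 0.997
gripper_force: 0.0
```

Run:
```python
from h import *
to(.404,-.2372,.0225,-42)
s=r.capture("scene");w=r.capture("wrist");cv2.imwrite("pics/scene5.png",s)
c=cam("scene")
try:
    print("cap",prism(c,hull(s,(230,184)),.01))
except Exception as e: print(e)
cv2.imwrite("pics/s5.png",np.hstack([cv2.resize(s[120:270,150:350],(400,300)),cv2.resize(w,None,fx=.6,fy=.75)]))
```

```text
t 23.8167 tcp [ 0.4046 -0.237   0.1004] yaw -41.932416217533955 w 0.9968438077405785 tilt [-0.0002 -0.0005]
 turn z 0.0011795595249840946  shift -0.0003105903442545045 0.0005616047113338211 0.07793600945422513
cap (array([-0.116 , -0.4428]), np.float64(-1.5000000000000002), array([1.0944, 0.5113]))
```

View pics/s5.png

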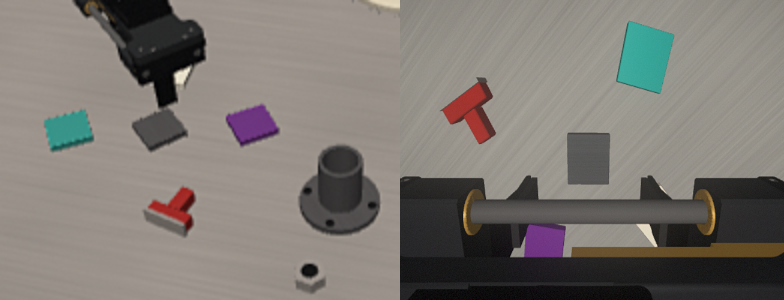

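Call:
drive_tool --steps '[0,0,0,0,0,0.01,1,0,0,0,0,0,0.02,1,0,0,0,0,0,0.025,1,0,0,0,0,0,0.015,1,0,0,0,0,0,0.008,1,0,0,0,0,0,0,1,0,0,0,0,0,0,1,0,0,0,0,0,0,0.7,0,0,0,0,0,0,0.4,0,0,0,0,0,0,0.4]'

```text
time_s: 24.75
tcp_pos: [0.4048, -0.2371, 0.0231]
ee_rot: [[0.743, -0.669, 0.002], [-0.669, -0.743, -0.001], [0.002, -0.001, -1.0]]
wrist_force: [-0.3, -0.4, 0.0]
gripper_width: 0.855
gripper_force: 0.0
```

Call:
drive_tool --steps '[0,0,0,0,0,0,0.4,0,0,0,0,0,0,0.4,0,0,0,0,0,0,0.4,0,0,0,0,0,0,0.4,0,0,0,0,0,0,0.4,0,0,0,0,0,0,0.4,0,0,0,0,0,0,0.4]'

```text
time_s: 25.33
tcp_pos: [0.4043, -0.2369, 0.0222]
ee_rot: [[0.743, -0.669, 0.001], [-0.669, -0.743, -0.0], [0.0, -0.0, -1.0]]
wrist_force: [0.9, 1.3, 2.1]
gripper_width: 0.569
gripper_force: 30.0
```

Call:
drive_tool --steps '[0,0,0,0,0,-0.01,0.4,0,0,0,0,0,-0.02,0.4,0,0,0,0,0,-0.03,0.4,0,0,0,0,0,-0.04,0.4,0,0,0,0,0,-0.04,0.4,0,0,0,0,0,-0.03,0.4,0,0,0,0,0,0,0.4,0,0,0,0,0,0,0.4]'

```text
time_s: 26.0
tcp_pos: [0.4043, -0.2368, 0.1932]
ee_rot: [[0.743, -0.669, 0.003], [-0.669, -0.743, -0.0], [0.002, -0.002, -1.0]]
wrist_force: [-0.2, 0.3, -2.2]
gripper_width: 0.571
gripper_force: 30.0
```

Run:
```python
from h import *
to(.6748,.1157,.16,11)
to(.6748,.1157,.16,-79)
s=r.capture("scene");w=r.capture("side");cv2.imwrite("pics/scene6.png",s)
cv2.imwrite("pics/s6.png",np.hstack([cv2.resize(s[80:230,130:330],(400,300)),cv2.resize(w[180:330,250:450],(400,300))]))
```

```text
t 26.0 tcp [ 0.4043 -0.2368  0.1932] yaw -42.01426796978937 w 0.570667211785165 tilt [ 0.0033 -0.    ]
 turn z -0.9252735266073946  shift 0.3327767462517987 -0.2944581492825503 0.03320141740968835
t 26.0 tcp [ 0.4043 -0.2368  0.1932] yaw -42.01426796978937 w 0.570667211785165 tilt [ 0.0033 -0.    ]
 turn z 0.6455228001875021  shift -0.2944581492825503 -0.33277674625179876 0.03320141740968835
```

View pics/s6.png

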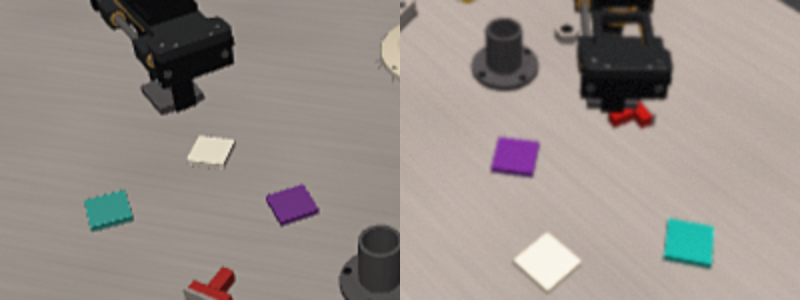

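Call:
drive_tool --steps '[0,0,0.1076,0,0,0,0.4,0,0,0.1076,0,0,0,0.4,0,0,0.1076,0,0,0,0.4,0,0,0.1076,0,0,0,0.4,0,0,0.1076,0,0,0,0.4,0,0,0.1076,0,0,0,0.4,0,0,0,-0.011,-0.0125,0,0.4,0,0,0,-0.0226,-0.0256,0,0.4,0,0,0,-0.0226,-0.0256,0,0.4,0,0,0,-0.0226,-0.0256,0,0.4]'

```text
time_s: 26.93
tcp_pos: [0.4758, -0.1415, 0.1896]
ee_rot: [[0.19, -0.982, -0.005], [-0.982, -0.19, 0.0], [-0.001, 0.005, -1.0]]
wrist_force: [-0.1, -1.0, -0.7]
gripper_width: 0.569
gripper_force: 30.0
```

Call:
drive_tool --steps '[0,0,0,-0.0226,-0.0256,0,0.4,0,0,0,-0.0226,-0.0256,0,0.4,0,0,0,-0.0226,-0.0256,0,0.4,0,0,0,-0.0226,-0.0256,0,0.4,0,0,0,-0.0226,-0.0256,0,0.4,0,0,0,-0.0226,-0.0256,0,0.4,0,0,0,-0.0226,-0.0256,0,0.4,0,0,0,-0.0226,-0.0256,0,0.4,0,0,0,-0.0226,-0.0256,0,0.4,0,0,0,-0.011,-0.0125,0,0.4]'

```text
time_s: 27.77
tcp_pos: [0.6749, 0.1173, 0.1878]
ee_rot: [[0.193, -0.981, -0.005], [-0.981, -0.193, -0.001], [0.001, 0.005, -1.0]]
wrist_force: [0.1, 0.1, -0.6]
gripper_width: 0.567
gripper_force: 30.0
```

Call:
drive_tool --steps '[0,0,0,0,0,0,0.4,0,0,0,0,0,0,0.4,0,0,0,0,0,0,0.4]'

```text
time_s: 28.02
tcp_pos: [0.6728, 0.1138, 0.1894]
ee_rot: [[0.191, -0.982, -0.005], [-0.982, -0.191, -0.002], [0.001, 0.005, -1.0]]
wrist_force: [-0.5, 0.3, -2.1]
gripper_width: 0.569
gripper_force: 30.0
```

Run:
```python
from h import *
to(.6748,.1157,.1105,-79)
```

```text
t 28.0167 tcp [0.6728 0.1138 0.1894] yaw -78.996110654532 w 0.5686042307294624 tilt [-0.0048 -0.0017]
 turn z 6.788188416405803e-05  shift -0.0015300526403979429 -0.0022897278392004887 0.07893647242974695
```

Call:
drive_tool --steps '[0,0,0,-0.0015,-0.0022,0.01,0.4,0,0,0,0,0,0.02,0.4,0,0,0,0,0,0.02,0.4,0,0,0,0,0,0.01,0.4,0,0,0,0,0,0.005,0.4,0,0,0,0,0,0,0.4,0,0,0,0,0,0,0.4,0,0,0,0,0,0,0.4]'

```text
time_s: 28.68
tcp_pos: [0.6768, 0.1164, 0.1285]
ee_rot: [[0.191, -0.982, 0.003], [-0.982, -0.191, 0.001], [-0.0, -0.003, -1.0]]
wrist_force: [1.1, 0.4, -1.7]
gripper_width: 0.567
gripper_force: 30.0
```

Run:
```python
from h import *
to(.6748,.1157,.1105,-79)
s=r.capture("scene");w=r.capture("side");cv2.imwrite("pics/scene7.png",s)
cv2.imwrite("pics/s7.png",np.hstack([cv2.resize(s[210:360,280:480],(400,300)),cv2.resize(w[90:215,250:410],(400,312))[:300]]))
```

```text
t 28.6833 tcp [0.6768 0.1164 0.1285] yaw -78.96718538086002 w 0.5672138120353237 tilt [0.0026 0.0006]
 turn z 0.0005727231467804202  shift 0.00029987115035931723 0.0020717522988712984 0.018005677151282637
```

View pics/s7.png

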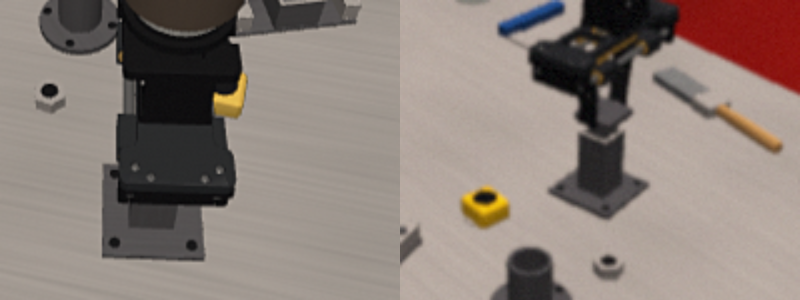

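Call:
drive_tool --steps '[0,0,0,0,0.0012,0.006,0.4,0,0,0,0,0,0.006,0.4,0,0,0,0,0,0.003,0.4,0,0,0,0,0,0.002,0.4,0,0,0,0,0,0,0.4,0,0,0,0,0,0,0.4,0,0,0,0,0,0,0.4]'

```text
time_s: 29.37
tcp_pos: [0.6746, 0.116, 0.1103]
ee_rot: [[0.191, -0.982, -0.0], [-0.982, -0.191, -0.0], [0.0, 0.0, -1.0]]
wrist_force: [-1.6, 1.6, 2.4]
gripper_width: 0.573
gripper_force: 30.0
```

In contact (upward force). Release, rise and check.

Call:
drive_tool --steps '[0,0,0,0,0,0,0.65,0,0,0,0,0,0,0.8,0,0,0,0,0,0,1,0,0,0,0,0,0,1,0,0,0,0,0,0,1,0,0,0,0,0,0,1,0,0,0,0,0,0,1,0,0,0,0,0,0,1]'

```text
time_s: 30.03
tcp_pos: [0.6748, 0.116, 0.11]
ee_rot: [[0.191, -0.982, -0.0], [-0.982, -0.191, -0.0], [0.0, 0.0, -1.0]]
wrist_force: [-0.6, 0.1, -0.7]
gripper_width: 0.987
gripper_force: 0.0
```

Call:
drive_tool --steps '[0,0,0,0,0,-0.01,1,0,0,0,0,0,-0.02,1,0,0,0,0,0,-0.03,1,0,0,0,0,0,-0.03,1,0,0,0,0,0,-0.03,1,0,0,0,-0.035,0,0,1,0,0,0,-0.035,0,0,1,0,0,0,-0.035,0,0,1,0,0,0,-0.035,0,0,1,0,0,0,-0.035,0,0,1]'

```text
time_s: 30.87
tcp_pos: [0.6409, 0.2892, 0.2314]
ee_rot: [[0.191, -0.982, 0.001], [-0.982, -0.191, 0.001], [-0.0, -0.001, -1.0]]
wrist_force: [0.1, 0.2, 0.4]
gripper_width: 0.996
gripper_force: 0.0
```

Call:
drive_tool --steps '[0,0,0,-0.035,0,0,1,0,0,0,-0.02,0,0,1,0,0,0,0,0,0,1,0,0,0,0,0,0,1]'

```text
time_s: 31.2
tcp_pos: [0.6304, 0.3428, 0.2303]
ee_rot: [[0.193, -0.981, -0.0], [-0.981, -0.193, -0.0], [0.0, 0.0, -1.0]]
wrist_force: [0.4, 0.3, -0.3]
gripper_width: 1.002
gripper_force: 0.0
```

Run:
```python
from h import *
s=r.capture("scene");w=r.capture("side")
cv2.imwrite("pics/s8.png",np.vstack([np.hstack([cv2.resize(s[250:350,320:400],(400,500))]+[cv2.resize(w[100:200,280:360],(400,500))])]))
cv2.imwrite("pics/scene8.png",s);cv2.imwrite("pics/all8.png",s[140:330])
```

```text
(no output)
```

View pics/s8.png

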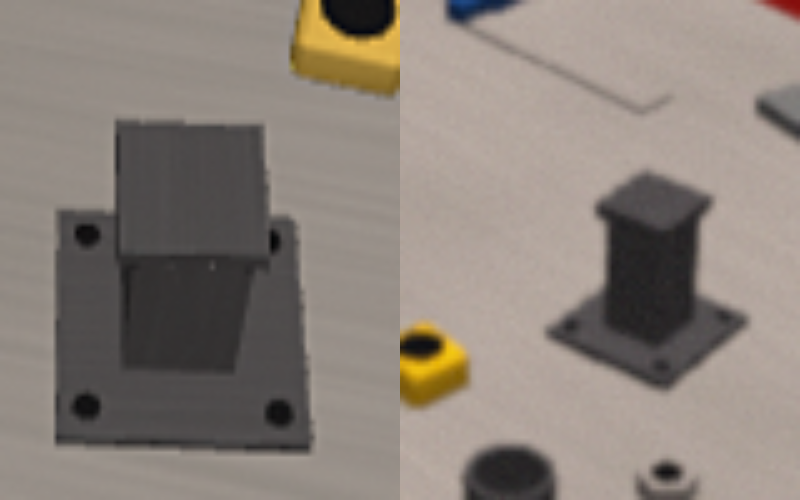

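View pics/all8.png

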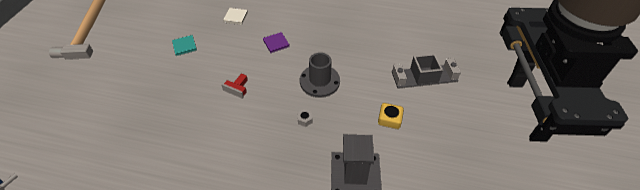

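Run:
```python
from h import *
c=cam("scene");f=lambda L,z:cast(c,np.array(L)/5+[320,250]-.4,z)
q=f([(115,121),(264,126),(268,256),(119,254)],.098);print("cap",q.mean(0))
b=f([(121,368),(234,373)],.008);print("post",b.mean(0)-.02*np.array([.982,.191]))
print("base",f([(87,234),(271,240),(87,406),(279,412)],.008).mean(0))
s=cv2.imread("pics/scene8.png")
print("pipe top vs flange",prism(c,hull(s,(320,200)),.07))
```

```text
cap [0.6745 0.1148]
post [0.675  0.1158]
base [0.675  0.1177]
pipe top vs flange (array([0.4826, 0.0034]), np.float64(-40.0), array([0.0655, 0.0648]))
```

```bash
python3 -c "
from station import r
print(r.finish_job())"
```

```text
the job is handed in; nothing more can be done
None
```

I set all four pieces at their stations and handed the job in at about 31 s of the 102 s allowed. By my camera measurements the tall tube is within about 2 mm of the base plate centre and the cap within about 1 mm of the tube. The round and low tubes I checked only by eye and gripper position, and both look centred. The tape, magnet and nut were not touched, and I have not seen the judge's verdict.

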